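Rotate the spice stock: older jar forward, new jar behind

TASK

Restock the row of spice jars in the little wooden tray: bring the older jar, which stands at the back of the tray, to the front end (the end nearest the robot), then set the new jar from the counter in the tray behind it. Both jars stand upright and flat on the tray's floor at the end; keep them upright, set them down rather than dropping them, and leave the glass tumbler and the tea tin where they are.

Things in the scene. Friction and masses are not known exactly. Their poses are not given: they have to be found in the camera images.
- tray: low oblong wooden tray, fixed: 130 mm long (x axis, from its front end near the robot to its back end), 72 mm wide (y), 16 mm high. 5 mm rim all round, 10 mm above the 6 mm thick floor; inside 120 by 62 mm, room for two jars in line. Origin: centre of its underside, on the counter (z = 0). Turned up to 7 degrees. A shelf board hangs 0.32 m up, its edge about 0.12 m behind the tray's middle
- older_jar_mid (a point): a small round amber glass spice jar with a dark metal screw cap and a blank paper label, standing upright; 44 mm across, 86 mm high with its cap, 0.1 to 0.21 kg. This point is its centre, half-way up (43 mm above its underside), z up; the straight body can be gripped there. The older jar is the one that starts in the tray, about 29 mm behind the tray's middle, near its back end
- new_jar_mid (a point): a small round amber glass spice jar with a dark metal screw cap and a blank paper label, standing upright; 44 mm across, 86 mm high with its cap, 0.1 to 0.21 kg. This point is its centre, half-way up (43 mm above its underside), z up; the straight body can be gripped there. The new jar looks the same but starts on the bare counter, beside the tray or farther along
- tumbler_mid (a point): a small teal glass tumbler, 68 mm across and 84 mm high, standing on the counter: a bystander. This point is half-way up its axis
- tin_mid (a point): a round tea tin, dark green with a cream lid, 69 mm across and 89 mm high, standing on the counter: a bystander. This point is half-way up its axis. (A post as tall as the cupboard stands at the middle of the counter, about 0.08 m behind this line of things: swing wide of it and of the shelf)

How it is judged:
On the way:
1. the older jar stands in the front half of the tray, upright on its floor (x of older_jar_mid in the frame of tray between -0.045 and -0.008 m and y of older_jar_mid in the frame of tray between -0.015 and 0.015 m and z of older_jar_mid in the frame of tray between 0.043 and 0.055 m and angle between older_jar_mid's own z axis and vertical below 0.1 rad), for 0.2 s.
At the end, for the whole second after the job is handed in: Both jars stand flat on the tray's floor, within 15 mm of its long middle line, leaning under 6 degrees, at rest and released: the older jar's centre at least 8 mm in front of the tray's middle, the new jar's at least 8 mm behind it, neither over 45 mm from it (all of step 1 and x of new_jar_mid in the frame of tray between 0.008 and 0.045 m and y of new_jar_mid in the frame of tray between -0.015 and 0.015 m and z of new_jar_mid in the frame of tray between 0.043 and 0.055 m and angle between new_jar_mid's own z axis and vertical below 0.1 rad and linear speed of each of older_jar, new_jar below 0.02 m/s and contact force between each of older_jar, new_jar and the fingers below 0.05 N); the robot touches nothing.
It fails at once if a jar is tipped more than about 35 degrees (angle between any of older_jar_mid, new_jar_mid's own z axis and vertical above 0.6 rad).
It fails at once if a jar is dropped: out of the fingers while about 40 mm or more above where it would stand ((height (world z) of older_jar_mid above 0.09 m and contact force between older_jar and the fingers below 0.001 N) or (height (world z) of new_jar_mid above 0.09 m and contact force between new_jar and the fingers below 0.001 N)).
It fails at once if the tumbler is moved by more than 20 mm or tipped over (distance of tumbler_mid from where it was at the start of the episode above 0.02 m or angle between tumbler_mid's own z axis and vertical above 0.3 rad).
It fails at once if the tea tin is moved by more than 20 mm or tipped over (distance of tin_mid from where it was at the start of the episode above 0.02 m or angle between tin_mid's own z axis and vertical above 0.3 rad).
It also fails if it takes over 67 s, if anything falls off the work surface, if the arm or the gripper's body presses on something with over 40 N, if the wrist force passes 120 N, or if a joint passes its speed limit or range.

ROBOT

A 6-joint arm with a two-finger parallel gripper is mounted at the origin on a cart in front of the work surface, level with it; the furniture and walls round the work are solid. World frame = base frame: x ahead of the robot, y to its left, z up, the work surface at z = 0. Lengths are in m, angles in rad, forces in N, time in s.
With the tool pointing down it reaches from about 0.225 to 0.725 m from the base axis. Payload 3.1 kg.
Tool frame: the origin (TCP) lies midway between the tips of the shut fingers; the grasp point (between the pads) lies 19 mm behind it (env.hold_point_z is the distance from the TCP to the grasp point, in m); x points along the fingers, y is the direction in which the jaws open and shut, and the axes are right-handed (so a half turn about x gives the same grasp; the last joint's range is limited). The gripper opens to 85 mm and grips with 20 to 120 N. Pads are 22 mm wide; open, the fingers measure 114 mm over their backs; the gripper's body (76 mm by 85 mm) begins 54 mm behind the grasp point. The pads swing forward as they close: fully open they stand 13 mm farther back than shut.
Start: joints at [-1.279, 0.048, 0.099, 1.622, 0, 1.443], TCP at [0.214, -0.479, 0.231] pointing down, gripper open.
Joint ranges: [-2.91, 2.91], [-0.99, 1.94], [-1.21, 1.42], [-2.12, 2.29], [-1.49, 1.47], [-3.14, 3.14]. Speed limits (rad/s): [2.79, 2.79, 3.14, 3.14, 3.14, 3.14].

INTERFACE

Orientations are given as a 3x3 rotation matrix whose columns are the frame's x, y, z axes.
In Python, from rig import env, planner, eyes, sensors gives the robot as it stands. Calls block until the motion is done:
- env.goto(position, orientation): joint-space move of the TCP to a pose.
- env.servo_line(position, vel=0.15, rotation=None, f_stop=None): straight line of the TCP; rotation=None keeps the orientation; vel is the mean speed in m/s. With f_stop (N) it stops when the force on the tool has changed by that much, and returns True; else False.
- env.goto_joints(angles): joint-space move.
- env.gripper_open() and env.gripper_close(grip_force=None): open the fingers fully, or close them until they stop; grip_force is the grip in N (None keeps the last).
- env.hold(seconds).
- planner.ik(position, orientation): joint angles nearest the present ones, or None.
- eyes.camera(name): name is "scene" or "side" or "wrist"; returns a dict with "pixels" (384x512x3 uint8, red, green, blue), "range_z" (384x512 float32, m along the optical axis (not along the pixel's ray), 0 where there is no reading), "fx", "fy", "cx", "cy" (pixels), "rvec" (rotation vector, rad) and "tvec" (3), from world to camera coordinates, as OpenCV has them. Camera axes: x right, y down, z forward; pixel columns grow to the right and rows downward; lengths in m; the calibration is good to about 2 mm. The wrist camera is an equidistant fisheye: a pixel r from the principal point sees the ray r / f radians off the axis. A picture is of the moment at which its call begins.
A pose or a line that the arm cannot do raises env.Unreachable and nothing moves.
- env.sign_off(): hands the job in, once; it reports no verdict.
Trained networks look in a picture, given as the dict that the camera call returned (one of the last four; its "shot" number tells which), for a name from the list of things; names that differ only in an ending like _2 or _b are one class to them, and where a whole thing is asked for, a point or a joint stands for the part that bears it (a point fixed in the world has none). Each returns a list of dicts, best first, with "p" (0 to 1); they miss things now and then, are a little off and sometimes report something else, mostly with a low value. They report only what shows in the picture. A call takes as long as a camera call.
- eyes.look_for(picture, name): "point" ([column, row] in pixels, amid what is visible of it).
- eyes.cut_out(picture, name): "pixels" (384x512 bool, what is visible of it) and "point" ([column, row] in pixels, amid what is visible of it).
- eyes.pinpoint(picture, name): "point" ([column, row] in pixels: a listed point, or the origin of a listed thing).
Readings, each from a call of its own:
- sensors.get_t(): time.
- sensors.get_joints(): joint angles.
- sensors.get_dq(): joint speeds.
- sensors.get_joint_efforts(): joint torques, N m.
- sensors.get_eef_pos(): TCP position.
- sensors.get_eef_rot(): TCP orientation.
- sensors.get_ft_force(): force on the tool from outside, world axes, zero at the start.
- sensors.get_torque(): the same for the moment, N m.
- sensors.get_grip_width(): finger opening in m.
Only numpy, scipy, OpenCV 4.12 (cv2) and the standard library are available. Lean on these libraries where they do the work, as an engineer would, in place of code of your own. Each camera call takes 0.05 s, during which the arm holds its last target. There are 200 camera calls.

## Working session

There is one attempt and no reset: what is moved stays moved. The work goes in short steps, each a Python script; the robot and the scene stay as the last script left them, time stands still between calls to the robot, and variables do not carry over. Pictures are saved under pics/ and viewed, about 8 in all and at most 12, crops included, and the job is handed in when it is done.

```bash
mkdir -p pics
cat > h.py <<'E'
import numpy as np, cv2
from rig import env, planner, eyes, sensors
def pose(c):
    R=cv2.Rodrigues(np.array(c["rvec"],float))[0]; return R,np.array(c["tvec"],float).ravel()
def cloud(c,mask):
    v,u=np.nonzero(mask&(c["range_z"]>0)); z=c["range_z"][v,u]
    P=np.c_[(u-c["cx"])/c["fx"]*z,(v-c["cy"])/c["fy"]*z,z]; R,t=pose(c)
    return (P-t)@R
def save(c,n): cv2.imwrite(f"pics/{n}.png",c["pixels"][:,:,::-1])
E
python3 - <<'E'
from h import *
for n in ("scene","side"):
    c=eyes.camera(n); save(c,n+"0")
    for k in ("tray","older_jar_mid","new_jar_mid","tumbler_mid","tin_mid"):
        for d in eyes.cut_out(c,k)[:3]:
            if d["p"]<.2: continue
            P=cloud(c,d["pixels"]); 
            if len(P)<5: continue
            print(n,k,round(d["p"],2),np.round(d["point"]),len(P),"med",np.round(np.median(P,0),3),"lo",np.round(np.percentile(P,3,0),3),"hi",np.round(np.percentile(P,97,0),3))
    print("cam",-pose(c)[0].T@pose(c)[1])
E
python3 -c "
import cv2,numpy as np
cv2.imwrite('pics/both0.png',cv2.resize(np.hstack([cv2.imread('pics/scene0.png'),cv2.imread('pics/side0.png')]),(800,300)))"
```

```text
scene tray 0.7 [315. 156.] 403 med [ 0.468 -0.356  0.008] lo [ 0.419 -0.399  0.003] hi [ 0.546 -0.325  0.017]
scene older_jar_mid 0.89 [305. 139.] 308 med [ 0.506 -0.352  0.06 ] lo [ 0.492 -0.38   0.013] hi [ 0.528 -0.343  0.094]
scene new_jar_mid 0.59 [168. 269.] 680 med [0.47  0.321 0.058] lo [0.461 0.297 0.006] hi [0.499 0.335 0.088]
scene tumbler_mid 0.92 [281. 166.] 617 med [ 0.481 -0.168  0.058] lo [ 0.455 -0.217  0.006] hi [ 0.518 -0.152  0.083]
scene tin_mid 0.77 [222. 217.] 959 med [0.465 0.129 0.071] lo [0.446 0.087 0.007] hi [0.504 0.146 0.09 ]
cam [-0.03722487  0.67717958  0.70617609]
side tray 0.48 [271. 166.] 170 med [ 0.449 -0.368  0.009] lo [ 0.419 -0.397  0.004] hi [ 0.545 -0.321  0.018]
side older_jar_mid 0.74 [257. 154.] 240 med [ 0.514 -0.35   0.06 ] lo [ 0.492 -0.576  0.001] hi [ 0.535 -0.341  0.094]
side new_jar_mid 0.62 [253. 278.] 787 med [0.48  0.33  0.057] lo [0.461 0.303 0.006] hi [0.5   0.337 0.088]
side new_jar_mid 0.48 [254. 157.] 215 med [ 0.514 -0.349  0.061] lo [ 0.492 -0.367  0.027] hi [ 0.534 -0.341  0.094]
side tumbler_mid 0.6 [258. 177.] 549 med [ 0.486 -0.16   0.058] lo [ 0.457 -0.217  0.002] hi [ 0.516 -0.15   0.084]
side tin_mid 0.88 [258. 227.] 955 med [0.477 0.139 0.064] lo [0.447 0.091 0.006] hi [0.507 0.148 0.09 ]
cam [0.43952259 0.90344181 0.57555692]
```

View pics/both0.png

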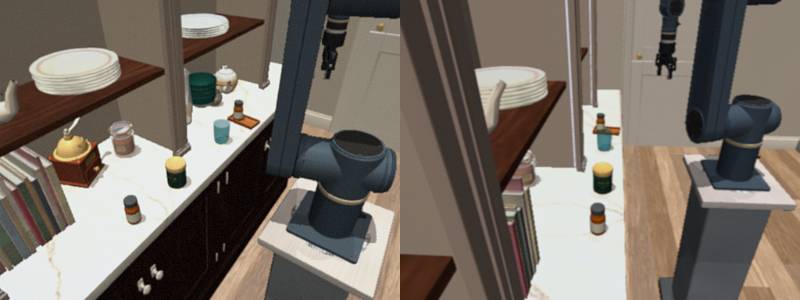

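Scene and side views: jar and tray by the wall end (scene ~(305,139)), then the tumbler, tin, and new jar at (168,269). The positions agree in both views. Next is a closer look from above the tray with the wrist camera.

```bash
cat >> h.py <<'E'
def down(yaw=0.):  # jaws along world y rotated by yaw
    c,s=np.cos(yaw),np.sin(yaw)
    return np.array([[0,-s,c],[0,c,s],[-1,0,0]],float)
def wcloud(c,mask=None):  # fisheye
    ok=c["range_z"]>0
    if mask is not None: ok&=mask
    v,u=np.nonzero(ok); z=c["range_z"][v,u]
    a=(u-c["cx"])/c["fx"]; b=(v-c["cy"])/c["fy"]; r=np.hypot(a,b)+1e-9; k=np.tan(r)/r*z
    R,t=pose(c); return (np.c_[a*k,b*k,z]-t)@R, np.c_[u,v]
E
python3 - <<'E'
from h import *
print(np.round(sensors.get_eef_rot(),2))
env.goto([0.44,-0.36,0.24],down()); print(sensors.get_t(),np.round(sensors.get_joints(),2))
c=eyes.camera("wrist"); save(c,"w1"); np.savez("w1.npz",**c)
print("cam",-pose(c)[0].T@pose(c)[1])
for k in ("tray","older_jar_mid"):
    for d in eyes.cut_out(c,k)[:2]:
        P,_=wcloud(c,d["pixels"])
        print(k,round(d["p"],2),np.round(d["point"]),len(P),np.round(np.percentile(P,[3,50,97],0),3).tolist())
        np.save(f"{k}.npy",P) if d is not None and d["p"]>.4 else 0
        if k!="tray":
            Q=P[(P[:,2]>.075)]; print("cap",np.round([Q.min(0),Q.max(0),np.median(Q,0)],4).tolist())
        else:
            Q=P[(P[:,2]>.0)&(P[:,2]<.025)].astype(np.float32); print(cv2.minAreaRect(Q[:,:2]))
    print(k,[(np.round(d["point"]),round(d["p"],2)) for d in eyes.pinpoint(c,k)[:2]])
E
```

```text
[[ 0.    0.41 -0.91]
 [-0.   -0.91 -0.41]
 [-1.    0.   -0.  ]]
2.5417 [-0.8   0.17  0.24  1.65 -0.   -0.8 ]
cam [ 0.36959934 -0.36045701  0.38253608]
tray 0.62 [254. 176.] 4076 [[0.423, -0.402, 0.005], [0.468, -0.366, 0.006], [0.542, -0.33, 0.017]]Traceback (most recent call last):
  File "<stdin>", line 14, in <module>
cv2.error: OpenCV(4.12.0) /io/opencv/modules/imgproc/src/convhull.cpp:143: error: (-215:Assertion failed) total >= 0 && (depth == CV_32F || depth == CV_32S) in function 'convexHull'
```

View pics/w1.png

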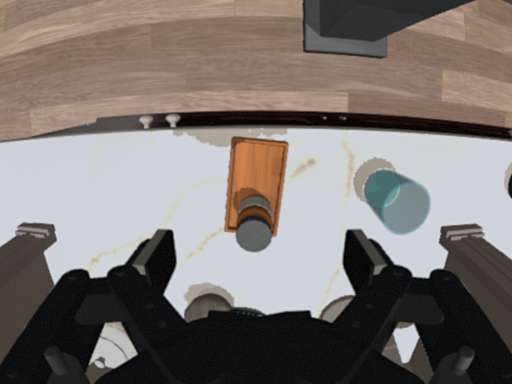

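The wrist view shows the tray at (255,185), its jar cap at (254,234), and the tumbler well clear at (395,200). Next I fit the tray and jar using the saved frame.

Run:
```python
from h import *
P=np.load("tray.npy") if __import__("os").path.exists("tray.npy") else None
c=eyes.camera("wrist")
d=eyes.cut_out(c,"tray")[0]; P,_=wcloud(c,d["pixels"]); Q=P[(P[:,2]>.001)&(P[:,2]<.025)]
Q=np.ascontiguousarray(Q[:,:2]*1000,dtype=np.float32); print("tray",cv2.minAreaRect(Q))
d=eyes.cut_out(c,"older_jar_mid")[0]; P,_=wcloud(c,d["pixels"])
for lo,hi in((.02,.08),(.086,.1)):
    q=P[(P[:,2]>lo)&(P[:,2]<hi)]; print("jar",round(d["p"],2),len(q),np.round([np.percentile(q,2,0),np.percentile(q,98,0),np.median(q,0)],4).tolist())
A,uv=wcloud(c); 
q=A[(A[:,0]>.42)&(A[:,0]<.66)&(abs(A[:,1]+.36)<.17)&(A[:,2]>.03)&(A[:,2]<.3)]
# obstacles on coarse grid
g=np.round(q/.03).astype(int); u,n=np.unique(g[:,:2],axis=0,return_counts=True)
for a,m in zip(u,n):
    if m>15: print(a*.03,m,q[(g[:,:2]==a).all(1),2].max().round(3))
```

```text
tray ((485.6075439453125, -366.40057373046875), (76.0461196899414, 130.79273986816406), 82.67031860351562)
jar 0.83 671 [[0.4935, -0.3867, 0.0219], [0.5114, -0.3468, 0.0788], [0.4977, -0.3659, 0.0556]]
jar 0.83 925 [[0.4968, -0.3849, 0.0878], [0.5318, -0.3502, 0.0932], [0.5129, -0.3674, 0.0919]]
[ 0.42 -0.42] 1041 0.3
[ 0.42 -0.39] 559 0.3
[ 0.42 -0.33] 721 0.3
[ 0.42 -0.3 ] 868 0.3
[ 0.45 -0.39] 760 0.292
[ 0.45 -0.33] 775 0.292
[ 0.45 -0.21] 240 0.085
[ 0.45 -0.18] 59 0.084
[ 0.48 -0.36] 126 0.063
[ 0.48 -0.21] 502 0.085
[ 0.51 -0.39] 403 0.094
[ 0.51 -0.36] 945 0.094
[ 0.51 -0.21] 195 0.085
[ 0.51 -0.18] 54 0.084
[ 0.54 -0.39] 32 0.093
[ 0.54 -0.36] 122 0.094
[ 0.66 -0.45] 262 0.062
[ 0.66 -0.42] 173 0.055
```

```bash
cat >> h.py <<'E'
YAW=np.radians(-6.5); TR=np.array([.4856,-.3664]); AX=np.array([np.cos(YAW),np.sin(YAW)])
def jar(c,name="older_jar_mid"):
    for d in eyes.cut_out(c,name)[:3]:
        P,_=wcloud(c,d["pixels"]); 
        q=P[(P[:,2]>P[:,2].max()-.007)]; lo,hi=np.percentile(q,2,0),np.percentile(q,98,0)
        m=(lo+hi)/2; r=m[:2]-TR; print(name,round(d["p"],2),"top",np.round(m,4),"in tray",np.round([r@AX,r@[-AX[1],AX[0]]],4))
E
python3 - <<'E'
from h import *
R=down(YAW); J=np.array([.5143,-.368])
env.goto([*J,.17],R)
print("blocked",env.servo_line([*J,.034],vel=.1,f_stop=8))
env.gripper_close(grip_force=40); env.hold(.2); w=sensors.get_grip_width(); print("w",w,sensors.get_eef_pos())
if .038<w<.05:
    env.servo_line([*J,.044],vel=.05); print(sensors.get_grip_width(),sensors.get_ft_force())
    T=TR-.028*AX
    env.servo_line([*T,.044],vel=.06)
    print("touch",env.servo_line([*T,.033],vel=.02,f_stop=4),sensors.get_eef_pos())
    env.hold(.2); env.gripper_open(); env.hold(.3)
    env.servo_line([*T,.17],vel=.12); 
    env.goto([0.40,-0.36,0.24],R)
    c=eyes.camera("wrist"); save(c,"w2"); jar(c); print(sensors.get_t())
E
```

```text
blocked False
w 0.042667262397941115 [ 0.51470725 -0.3680069   0.03467975]
0.04269430204321342 [-0.26278954  0.43298727 -1.35947161]
touch True [ 0.45786004 -0.36312859  0.03462956]
older_jar_mid 0.95 top [ 0.4576 -0.3632  0.091 ] in tray [-0.0281  0.    ]
10.2167
```

View pics/w2.png

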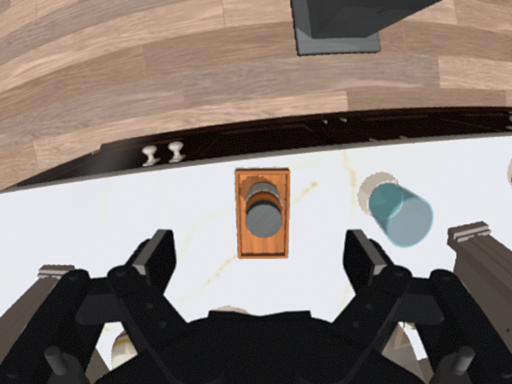

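The older jar is upright in the front half, at tray x = -28 mm, centred. Now the new jar, swinging wide of the post.

Run:
```python
from h import *
R=down(0)
env.goto([.30,-.15,.26],R); env.goto([.30,.15,.26],R); env.goto([.41,.314,.24],R)
c=eyes.camera("wrist"); save(c,"w3"); jar(c,"new_jar_mid"); print(sensors.get_t(),np.round(sensors.get_joints(),2))
```

```text
new_jar_mid 0.96 top [0.4833 0.3122 0.0848] in tray [-0.0791  0.6739]
13.2 [ 0.52  0.03  0.1   1.64 -0.    0.52]
```

View pics/w3.png

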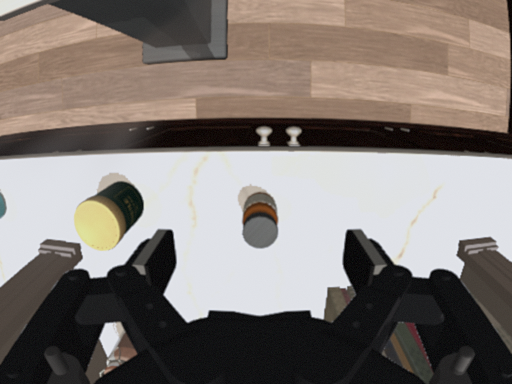

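The new jar stands alone, cap at (260,232), tin clear at (110,215). Grasp, carry and place.

Run:
```python
from h import *
R=down(0); J=np.array([.4833,.3122])
env.goto([*J,.17],R)
print("blocked",env.servo_line([*J,.028],vel=.1,f_stop=8))
env.gripper_close(grip_force=45); env.hold(.2); w=sensors.get_grip_width(); print("w",w,sensors.get_eef_pos())
assert .038<w<.05
env.servo_line([*J,.20],vel=.12); print(sensors.get_grip_width())
env.servo_line([.36,.25,.24],vel=.15)
env.goto([.30,.15,.25],R); env.goto([.30,-.15,.25],R)
R=down(YAW); T=TR+.028*AX
env.goto([.40,-.36,.22],R); env.servo_line([*T,.18],vel=.12)
print("w",sensors.get_grip_width(),sensors.get_t(),sensors.get_eef_pos())
env.servo_line([*T,.044],vel=.08)
print("touch",env.servo_line([*T,.032],vel=.02,f_stop=4),sensors.get_eef_pos())
env.hold(.2); env.gripper_open(); env.hold(.3)
env.servo_line([*T,.17],vel=.12); env.goto([.40,-.36,.24],R)
c=eyes.camera("wrist"); save(c,"w4"); jar(c); jar(c,"new_jar_mid"); print(sensors.get_t())
```

```text
blocked False
w 0.04253934253248778 [0.48381969 0.31256321 0.02867956]
0.04261398951155801
w 0.042483418658852586 22.4 [ 0.51308569 -0.36965316  0.18051743]
touch True [ 0.51342927 -0.36956142  0.03467376]
older_jar_mid 0.82 top [ 0.4576 -0.3632  0.0912] in tray [-0.0282  0.    ]
new_jar_mid 0.57 top [ 0.5126 -0.3697  0.0908] in tray [ 0.0272 -0.0002]
27.775
```

View pics/w4.png

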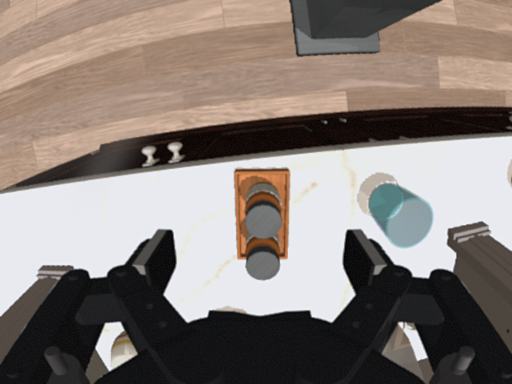

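Both jars stand upright in line in the tray, caps at (263,218) and (263,262), and the tumbler is unmoved in the picture. I'm handing in.

Run:
```python
from h import *
env.hold(.3); print(sensors.get_ft_force(),sensors.get_t()); env.sign_off()
```

```text
[ 0.51686476 -0.60242703 -0.11853196] 28.075
the job is handed in; nothing more can be done
```

The older jar is now in the front half of the tray and the new jar stands behind it. I handed the job in at about 28 s of the 67 s allowed, and no verdict was reported.

- **Placing:** I slid the older jar forward, held about 10 mm above the tray floor. Then I carried the new jar round the post. Both were lowered until the arm felt the floor, then released.
- **Jar positions:** The last wrist-camera check put the older jar 28 mm in front of the tray's middle and the new jar 27 mm behind it. Both were within 1 mm of the long middle line. Both cap tops measured about 91 mm, which fits jars standing flat on the 6 mm floor.
- **Bystanders:** The tumbler sat at the same spot in the wrist pictures before and after the new jar was placed. I did not re-measure the tea tin after carrying the new jar away; the arm met no resistance on the descents.
- **Uncertainty:** The tray's angle came out as -7.3° from the depth fit and about -5° read off the picture. I used -6.5°, and the offset from the middle line depends on that choice. The network was only 57% sure of the new jar in the last picture, but the picture itself showed it clearly.

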